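# Hold a bayonet test plug seated in an e-bike battery

## Robot

A 6-joint arm with a two-finger parallel gripper is mounted at the origin on the work surface. World frame = base frame: x ahead of the robot, y to its left, z up, the work surface at z = 0. Lengths are in m, angles in rad, forces in N, time in s.
With the tool pointing down it reaches from about 0.25 to 0.725 m from the base axis. Payload 4 kg.
Tool frame: the origin (TCP) lies between the finger pads; the fingertips stand 17 mm ahead of it and the grasp point (between the pads) lies 2 mm behind it; z points along the fingers, y is the direction in which the jaws open and shut (so a half turn about z gives the same grasp; the last joint's range is limited). The gripper opens to 85 mm and grips with 20 to 120 N. Pads are 22 mm wide; open, the fingers measure 114 mm over their backs; the gripper's body (76 mm by 85 mm) begins 54 mm behind the grasp point. The pads swing forward as they close: fully open they stand 13 mm farther back than shut.
Start: joints at [-1.123, 0.241, 0.005, 1.335, 0, 1.571], TCP at [0.216, -0.451, 0.248] pointing down, gripper open.
Joint ranges: [-2.72, 2.72], [-1.05, 1.87], [-1.09, 1.28], [-1.99, 2.15], [-1.42, 1.44], [-3.14, 3.14]. Speed limits (rad/s): [2.79, 2.79, 3.14, 3.14, 3.14, 3.14].

## Interface

Orientations are given as a unit quaternion [x, y, z, w].
In Python, from workcell import readout, viewer, order gives the robot as it stands. The module is installed in compiled form; this text tells all that it offers.
- The arm moves only by the shell command python3 -m crank 'ROWS'. ROWS is text: rows parted by semicolons, each of 7 numbers parted by spaces: the shift along the tool's x, y, z in m, then the turn, a rotation vector about the tool's x, y, z in rad, then the gripper's target within -1 to 1 (shut at 1, half-way at 0, fully open at -1). A call has 1 to 20 rows; each row shifts and turns the pose as measured when the row begins, along the tool's axes as they then stand; what a row does not reach is not made up. A row lasts 1/12 s, in which the tool goes at most 41.7 mm and 7.16 degrees, less where a joint would pass 70% of its speed; a pose out of reach is approached as far as the arm can. A call with a gripper value outside its range is refused whole. The fingers move at their own pace and stop on an object; the grip force is fixed at half the most. Time passes only in rows, so rows that do not move let the fingers close. It gives the time, the measured TCP pose, the force and the opening at its end, in the units of the state.
- readout.get_obs(): the state, without advancing time (a new reading comes with each control period).
- viewer.camera(name): name is "side" or "top"; returns the picture (400x640x3 uint8, red, green, blue); there is no depth.
- viewer.calibration(name): a dict with "fx", "fy", "cx", "cy" (pixels), "eye" and "rotation" of the camera in the world. Camera axes: x right, y down, z forward; pixel columns grow to the right and rows downward; lengths in m; the calibration is good to about 2 mm. A picture is of the moment at which its call begins. calibration takes no time and is no camera call.
- order.job_done(): hands the job in, once; it reports no verdict.
The state is a dict: "clock": time; "joint_pos": joint angles; "joint_vel": joint speeds; "tau": joint torques, N m; "eef_pos": TCP position; "tool_rot": TCP orientation; "ft_force": force on the tool from outside, world axes, zero at the start; "ft_torque": the same for the moment, N m; "grip_width": finger opening in m.
Only numpy, scipy, OpenCV 4.12 (cv2) and the standard library are available. Lean on these libraries where they do the work, as an engineer would, in place of code of your own. Each camera call takes 0.05 s, during which the arm holds its last target. There are 200 camera calls.

## Task

Take the test plug, the one with the flat bar grip, out of its parking block and push it down into the keyhole socket on the e-bike battery until its flange meets the socket's collar, then turn it clockwise (seen from above) a quarter turn against the return spring until you feel the stop. Finish while still gripping it there, seated and fully turned, so that the tester can take its reading: do not let go. Leave everything else on the bench and on the battery where it is.

Things in the scene. Friction and masses are not known exactly. Their poses are not given: they have to be found in the camera images.
- plug_grip (a point): Test plug, loose, 90-200 g; starts upright in a hole of the parking block, flange on the block's top. Point on its axis in the grey grip bar; z up, x along the bar (alike after a half turn). Bar 44 long (x), 14 thick (y), 40 mm tall: from 17 above to 23 mm below the point; pinch it across 14 mm. Next down a black flange, 50 mm diameter, 6 mm thick, its underside 29 mm below the point.
- plug_foot (a point): Centre of the test plug's lower end, 52 mm below plug_grip, same axes. The steel shank above it is 30 mm in diameter and 23 mm long up to the flange. Two steel lugs at its lower end stick out along +x and -x to 21 mm from the axis; each is 7 mm wide and 6 mm tall.
- socket_mouth (a point): Centre of the bayonet socket's mouth, at the top of its grey collar (58 mm diameter), 86 mm above the bench; z up. Keyhole: a bore of 32.4 mm for the shank and two slots 11 mm wide along this frame's +x and -x, out to 23 mm from the axis, for the lugs. The plug goes in 14 mm freely, then 9 mm against a spring until its flange lies on the collar.
- pack: The e-bike battery, black, fixed on the bench, 96 (x) x 340 (y) x 70 mm tall. Origin under the socket's axis, at bench level, axes as socket_mouth; the pack runs from 60 mm on the -y side of it to 280 mm on the +y side. The socket's collar stands 16 mm above the pack's top.
- socket_push (a joint): Press of the socket's brass rotor, on which the lugs come to rest between dogs, m: 0 at rest, 0.009 with the plug's flange on the collar; spring 3 N rising to 7.5 N. The keyhole plate blocks turning below 0.004; once turned, the lugs are caught under the plate and the spring can lift the plug only back to about 0.004.
- socket_turn (a joint): Turn of the rotor, which the plug's lugs take along, rad: 0 at rest (in line with the slots), growing clockwise seen from above to a stop at 1.4 (80 degrees, about a quarter turn), against a return spring of 0.06 rising to 0.15 N m. If the plug is let go, the spring turns it most of the way back.
- block: Fixed plywood parking block, 200 (x) x 85 (y) x 30 mm; origin at the centre of its underside. Two 44 mm holes, 55 mm either side of the centre along x: the test plug is in one, the blanking plug in the other (varies), each with about 1 mm play. Lift the plug at least 30 mm straight up to clear it.
- blank_center (a point): Bystander: the blanking plug parked in the block's other hole: same 50 mm flange, but a low round knob 38 mm wide and 20 mm tall on top instead of a bar. Centre of the plug. Leave it.
- grease_mid (a point): Bystander: loose upright aluminium grease can, 60 mm diameter, 70 mm tall; its centre.
- pedal: Bystander: loose black bicycle pedal lying flat, 75 x 60 x 22 mm with a 30 mm axle stub; origin at the centre of its underside.
- spacer: Bystander: loose flat steel ring, 78 mm outside, 36 mm hole, 6 mm thick; origin at the centre of its underside.
- wrench: Bystander: loose steel wrench lying on the bench along its own x axis.
- driver: Bystander: loose screwdriver lying on the bench along its own x axis.
- collar: Bystander: loose aluminium ring, 34 mm outside, 12 mm tall, lying on top of the battery pack about 170 mm from the socket; origin at the centre of its underside.

How it is judged:
By the outcome, as a careful person would: the job done as asked, in the order asked, and still so for the second after the job is handed in, while the arm keeps its last pose, push and grip.
It also fails if it takes over 45 s, if anything falls off the work surface, if the arm or the gripper's body presses on something with over 40 N, if the wrist force passes 120 N, or if a joint passes its speed limit or range.

## Working session

There is one attempt and no reset: what is moved stays moved. The work goes in short steps, Python scripts to look and compute and a shell command to move; the robot and the scene stay as the last step left them, time stands still between calls to the robot, and variables do not carry over. Pictures are saved under pics/ and viewed, about 8 in all and at most 12, crops included, and the job is handed in when it is done.

```bash
mkdir -p pics; python3 - <<'E'
from workcell import readout, viewer
import cv2
for n in ("side","top"):
    cv2.imwrite(f"pics/{n}0.png",viewer.camera(n)[:,:,::-1]); print(n,viewer.calibration(n))
print(readout.get_obs())
E
```

```text
side {'fx': 365.7402707175034, 'fy': 365.7402707175034, 'cx': 321.7486325352701, 'cy': 201.98462661211806, 'eye': array([ 0.33519297, -0.98276365,  0.6732463 ]), 'rotation': array([ 0.86504358, -0.10995179,  0.05444804, -0.48646235])}
top {'fx': 399.3680158164239, 'fy': 399.3680158164239, 'cx': 318.64738832712385, 'cy': 198.800847356028, 'eye': array([ 0.45019107, -0.01749609,  1.06750186]), 'rotation': array([-0.70046372,  0.7119251 , -0.04001846,  0.03019537])}
{'clock': 0.1, 'joint_pos': array([-1.12296109e+00,  2.41305003e-01,  3.85069597e-03,  1.33521638e+00,
       -1.26049230e-05,  1.57078395e+00]), 'joint_vel': array([ 0.00126972, -0.00099913,  0.00284906,  0.00072582,  0.00040363,
       -0.00018478]), 'tau': array([-3.94089257e-04, -3.73137152e+01,  2.53009486e+01,  1.08343354e-02,
       -1.16216206e-04,  3.79737308e-08]), 'eef_pos': array([ 0.21626872, -0.45020431,  0.24751511]), 'tool_rot': array([ 9.75033219e-01,  2.22057073e-01, -2.14241344e-04, -9.12385140e-04]), 'ft_force': array([-0.36215228,  0.2382908 ,  0.58993538]), 'ft_torque': array([ 0.00441756, -0.01098794, -0.01675101]), 'grip_width': 0.08509692156841286}
```

View pics/top0.png

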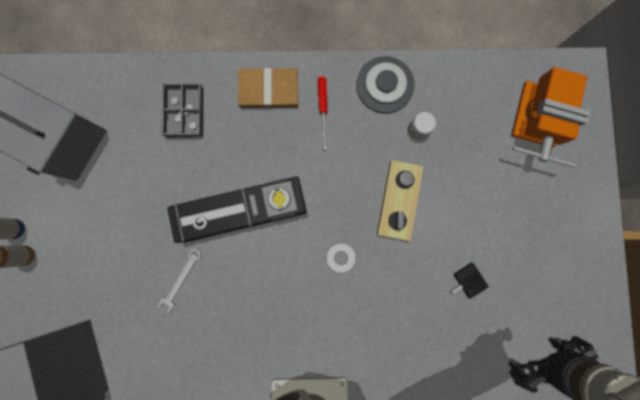

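View pics/side0.png

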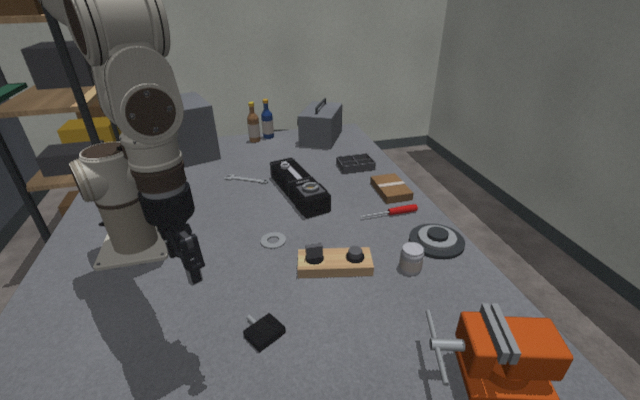

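The top view shows the block at about (401,200), with the bar-grip plug in its lower hole (398,220) and the blank at (405,179). The socket is at (279,197), with the pack running left from it. Next I'll zoom in on both.

```bash
cat > h.py <<'E'
import numpy as np, cv2
from scipy.spatial.transform import Rotation as R
from workcell import readout, viewer
def onplane(n,uv,z):
    c=viewer.calibration(n); d=R.from_quat(c["rotation"]).apply([(uv[0]-c["cx"])/c["fx"],(uv[1]-c["cy"])/c["fy"],1])
    return c["eye"]+d*(z-c["eye"][2])/d[2]
def proj(n,p):
    c=viewer.calibration(n); q=R.from_quat(c["rotation"]).inv().apply(np.array(p)-c["eye"])
    return np.array([c["cx"]+c["fx"]*q[0]/q[2],c["cy"]+c["fy"]*q[1]/q[2]])
E
python3 - <<'E'
from h import *
t=cv2.imread("pics/top0.png"); s=cv2.imread("pics/side0.png")
def crop(im,u,v,w,h,k): return cv2.resize(im[v:v+h,u:u+w],None,fx=k,fy=k,interpolation=cv2.INTER_CUBIC)
a=crop(t,370,150,64,100,6)[:600]; b=crop(t,240,165,68,50,6); d=crop(s,290,170,68,50,6)
r=np.vstack([b,d]); cv2.imwrite("pics/z0.png",np.hstack([a,r]))
for nm,uv,z in [("bar top",(398,220),.076),("blank",(405,179),.056),("socket",(279,197),.086)]: print(nm,onplane("top",uv,z))
for nm,uv,z in [("bar top",(314,246),.076),("socket",(311,187),.086)]: print("side",nm,onplane("side",uv,z))
# block outline by colour
for n,im in (("top",t),("side",s)):
    hsv=cv2.cvtColor(im,cv2.COLOR_BGR2HSV); m=cv2.inRange(hsv,(15,50,120),(35,255,255))
    for c in cv2.findContours(m,0,2)[0]:
        if cv2.contourArea(c)>100: print(n,cv2.minAreaRect(c), [onplane(n,p,.03)[:2].round(4).tolist() for p in cv2.boxPoints(cv2.minAreaRect(c))])
E
```

```text
bar top [ 0.49281694 -0.22869346  0.076     ]
blank [ 0.59848708 -0.2548129   0.056     ]
socket [0.55389646 0.06579266 0.086     ]
side bar top [ 0.49245812 -0.24072962  0.076     ]
side socket [0.55088253 0.05444977 0.086     ]
top ((631.0, 234.5), (7.0, 16.0), 90.0) [[0.4564, -0.8276], [0.4557, -0.8699], [0.4375, -0.8681], [0.4382, -0.8259]]
top ((278.8676452636719, 198.7205810546875), (13.891385078430176, 14.062882423400879), 30.963756561279297) [[0.5493, 0.0959], [0.5806, 0.0768], [0.5614, 0.0459], [0.5301, 0.065]]
top ((400.486083984375, 200.27520751953125), (33.4680061340332, 76.84166717529297), 10.491477012634277) [[0.4568, -0.1826], [0.655, -0.2259], [0.6374, -0.3125], [0.4397, -0.2675]]
top ((559.0588989257812, 125.76471710205078), (36.865413665771484, 12.611852645874023), 14.03624439239502) [[0.7364, -0.6279], [0.7699, -0.6386], [0.744, -0.7335], [0.7107, -0.7225]]
top ((523.8474731445312, 108.40162658691406), (8.28475570678711, 53.78718566894531), 12.26477336883545) [[0.7198, -0.5579], [0.8648, -0.5986], [0.8596, -0.6203], [0.7147, -0.5793]]
top ((566.830810546875, 86.953
[... 583 characters left out ...]
189.62225341796875), (9.978360176086426, 30.19940757751465), 82.40535736083984) [[0.8123, 0.0896], [0.9292, 0.0887], [0.9016, 0.0208], [0.7904, 0.0227]]
side ((386.08465576171875, 178.17691040039062), (8.558396339416504, 27.411672592163086), 82.87498474121094) [[0.8154, 0.1787], [0.9268, 0.1776], [0.9015, 0.1122], [0.7951, 0.1142]]
side ((70.69412231445312, 124.02352905273438), (10.277332305908203, 26.23020362854004), 85.60128784179688) [[-0.6086, 1.2654], [-0.4773, 1.2625], [-0.4234, 1.0768], [-0.5462, 1.0816]]
side ((101.1270523071289, 121.89755249023438), (9.23464584350586, 15.662683486938477), 84.80557250976562) [[-0.4245, 1.2451], [-0.3454, 1.2474], [-0.3042, 1.0793], [-0.3786, 1.0784]]
```

View pics/z0.png

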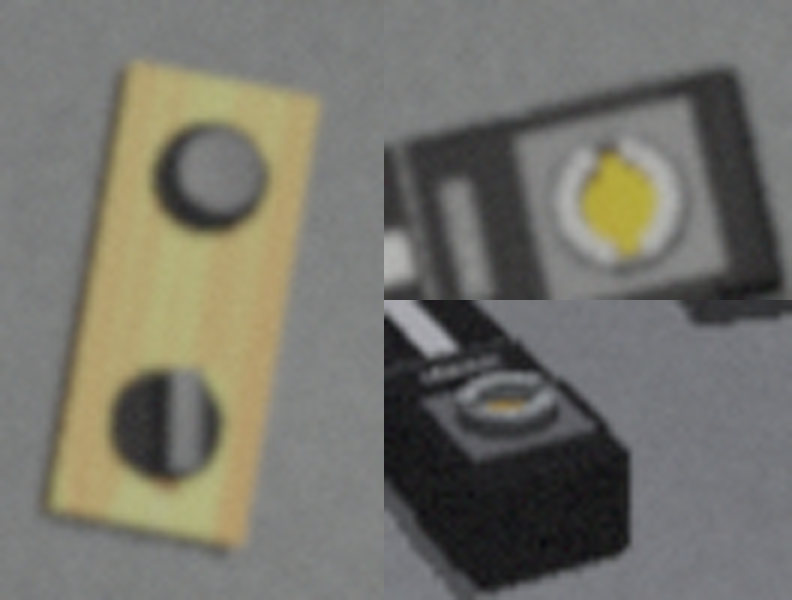

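The crop shows the bar lying roughly along world x, and the slots in line with the pack's short axis. Next I'll get exact centres and yaws.

```bash
python3 - <<'E'
from h import *
t=cv2.imread("pics/top0.png"); k=6
def up(u,v,w,h): return cv2.resize(t[v:v+h,u:u+w],None,fx=k,fy=k,interpolation=cv2.INTER_CUBIC)
def back(p,u,v): return ((p[0]+.5)/k-.5+u,(p[1]+.5)/k-.5+v)
# bar
u,v=385,206; a=up(u,v,26,28); hsv=cv2.cvtColor(a,cv2.COLOR_BGR2HSV)
m=((hsv[...,1]<70)&(hsv[...,2]>85)).astype(np.uint8)
c=max(cv2.findContours(m,0,2)[0],key=cv2.contourArea); r=cv2.minAreaRect(c)
P=np.array([onplane("top",back(p,u,v),.076)[:2] for p in cv2.boxPoints(r)])
print("bar",onplane("top",back(r[0],u,v),.076),r); print(P.round(4).tolist())
# flange (dark) + bar: non-yellow blob
m=(hsv[...,1]<70).astype(np.uint8); c=max(cv2.findContours(m,0,2)[0],key=cv2.contourArea); cc=cv2.minEnclosingCircle(c)
print("flange",onplane("top",back(cc[0],u,v),.034),cc)
# collar
u,v=262,180; a=up(u,v,36,36); hsv=cv2.cvtColor(a,cv2.COLOR_BGR2HSV)
m=((hsv[...,1]<60)&(hsv[...,2]>165)).astype(np.uint8)
pts=np.vstack([c for c in cv2.findContours(m,0,2)[0] if cv2.contourArea(c)>150])
e=cv2.minEnclosingCircle(pts); q=onplane("top",back(e[0],u,v),.086); q2=onplane("top",back((e[0][0]+e[1],e[0][1]),u,v),.086)
print("collar",q,"rad",np.linalg.norm(q-q2), cv2.fitEllipse(cv2.convexHull(pts)))
y=((hsv[...,1]>100)).astype(np.uint8); mm=cv2.moments(y,True); print("yellow", onplane("top",back((mm['m10']/mm['m00'],mm['m01']/mm['m00']),u,v),.072))
# pack: dark top
g=cv2.cvtColor(t,cv2.COLOR_BGR2GRAY)[160:250,155:320]; m=(g<75).astype(np.uint8)
m=cv2.morphologyEx(m,cv2.MORPH_CLOSE,np.ones((15,15)));c=max(cv2.findContours(m,0,2)[0],key=cv2.contourArea); r=cv2.minAreaRect(c)
B=np.array([onplane("top",p+[155,160],.07)[:2] for p in cv2.boxPoints(r)]); print("pack",B.round(4).tolist())
for i in range(4): d=B[(i+1)%4]-B[i]; print(np.linalg.norm(d),np.degrees(np.arctan2(d[1],d[0])))
E
python3 -m crank '0 0 0 0 0 -0.12 -1; 0 0 0 0 0 -0.12 -1'; python3 -c "
from h import *
o=readout.get_obs();print(o['joint_pos'],R.from_quat(o['tool_rot']).as_matrix())"
```

```text
bar [ 0.49370938 -0.23821334  0.076     ] ((103.29692840576172, 83.97482299804688), (115.07699584960938, 56.931907653808594), 83.03173828125)
[[0.5162, -0.2244], [0.5187, -0.248], [0.4713, -0.252], [0.4688, -0.2284]]
flange [ 0.49380641 -0.23774016  0.034     ] ((80.80050659179688, 88.38456726074219), 63.08305740356445)
collar [0.55114365 0.06692091 0.086     ] rad 0.02315492472391387 ((101.86680603027344, 111.03306579589844), (110.01705932617188, 111.41193389892578), 64.29589080810547)
yellow [0.55226247 0.06785763 0.072     ]
pack [[0.536, 0.3507], [0.6087, 0.0189], [0.4925, -0.0063], [0.4219, 0.3222]]
0.3396845775769427 -77.62640725677196
0.11894758457899827 -167.7546519714033
0.33597220340439227 102.13305944272498
0.11758744213006762 14.054443691653159
clock: 0.27
eef_pos: [0.216, -0.4496, 0.2464]
tool_rot: [0.94, 0.341, -0.0, -0.002]
ft_force: [-0.7, 0.8, -0.6]
grip_width: 0.0854
[-1.12299245e+00  2.42386425e-01  2.31470419e-03  1.33516789e+00
 -1.36056891e-05  1.32317164e+00] [[ 0.76778021  0.64071039 -0.00193614]
 [ 0.64071241 -0.76777055  0.00399928]
 [ 0.00107586 -0.00431108 -0.99999013]]
```

```bash
python3 - <<'E'
from h import *
k=10; out=[]
def draw(n,im,u,v,w,h,loops):
    a=cv2.resize(im[v:v+h,u:u+w],None,fx=k,fy=k,interpolation=cv2.INTER_CUBIC)
    for L,col in loops:
        p=np.array([(proj(n,q)-[u,v]+.5)*k-.5 for q in L]); cv2.polylines(a,[p.round().astype(int)],True,col,1)
    return a
t=cv2.imread("pics/top0.png"); s=cv2.imread("pics/side0.png")
def circ(c,r,z): return [[c[0]+r*np.cos(x),c[1]+r*np.sin(x),z] for x in np.linspace(0,6.28,40)]
def rect(c,yaw,a,b,z):
    M=R.from_euler('z',yaw,degrees=True); return [M.apply([i*a,j*b,0])+[c[0],c[1],z] for i,j in((1,1),(1,-1),(-1,-1),(-1,1))]
g=(.4937,-.2365); so=(.5515,.067)
L1=[(rect(g,0,.022,.007,.076),(0,0,255)),(circ(g,.025,.036),(0,255,0))]
L2=[(circ(so,.029,.086),(0,0,255)),(rect(so,12.3,.023,.0055,.086),(0,255,0)),(circ(so,.0162,.086),(255,0,0))]
A=np.hstack([draw("top",t,385,204,30,30,L1),draw("side",s,298,236,34,30,L1)])
B=np.hstack([draw("top",t,263,182,32,30,L2),draw("side",s,294,172,32,30,L2)])
cv2.imwrite("pics/ov.png",np.vstack([A,B]))if A.shape==B.shape else cv2.imwrite("pics/ov.png",np.vstack([A,B[:, :A.shape[1]]]))
# bright bar top yaw
a=cv2.resize(t[204:234,385:415],None,fx=k,fy=k,interpolation=cv2.INTER_CUBIC); h=cv2.cvtColor(a,cv2.COLOR_BGR2HSV)
for th in(100,110,120):
    m=((h[...,1]<70)&(h[...,2]>th)).astype(np.uint8); cs=cv2.findContours(m,0,2)[0]
    if cs:
        c=max(cs,key=cv2.contourArea); r=cv2.minAreaRect(c); print(th,r, onplane("top",((r[0][0]+.5)/k-.5+385,(r[0][1]+.5)/k-.5+204),.076))
E
```

```text
100 ((175.73809814453125, 160.98561096191406), (193.12173461914062, 90.11656951904297), 84.05313110351562) [ 0.49352353 -0.23901628  0.076     ]
110 ((176.37850952148438, 149.1639404296875), (170.06466674804688, 86.29369354248047), 83.61583709716797) [ 0.4964622  -0.23928706  0.076     ]
120 ((175.29368591308594, 139.0854034423828), (150.932861328125, 78.04659271240234), 81.98291015625) [ 0.49897552 -0.23911081  0.076     ]
```

```bash
python3 -m crank '0 0 0 0 0 -0.12 -1; 0 0 0 0 0 -0.12 -1;0 0 0 0 0 -0.12 -1; 0 0 0 0 0 -0.12 -1;0 0 0 0 0 -0.12 -1; 0 0 0 0 0 -0.12 -1;0 0 0 0 0 -0.12 -1; 0 0 0 0 0 -0.12 -1;0 0 0 0 0 -0.12 -1; 0 0 0 0 0 -0.12 -1;0 0 0 0 0 -0.12 -1; 0 0 0 0 0 -0.12 -1;0 0 0 0 0 -0.12 -1; 0 0 0 0 0 -0.12 -1;0 0 0 0 0 -0.12 -1; 0 0 0 0 0 -0.12 -1;0 0 0 0 0 -0.12 -1; 0 0 0 0 0 -0.12 -1;0 0 0 0 0 -0.12 -1'
```

```text
clock: 1.85
eef_pos: [0.2128, -0.443, 0.2357]
tool_rot: [0.035, 0.999, 0.013, -0.007]
ft_force: [-0.0, 0.3, -0.4]
grip_width: 0.0857
```

View pics/ov.png

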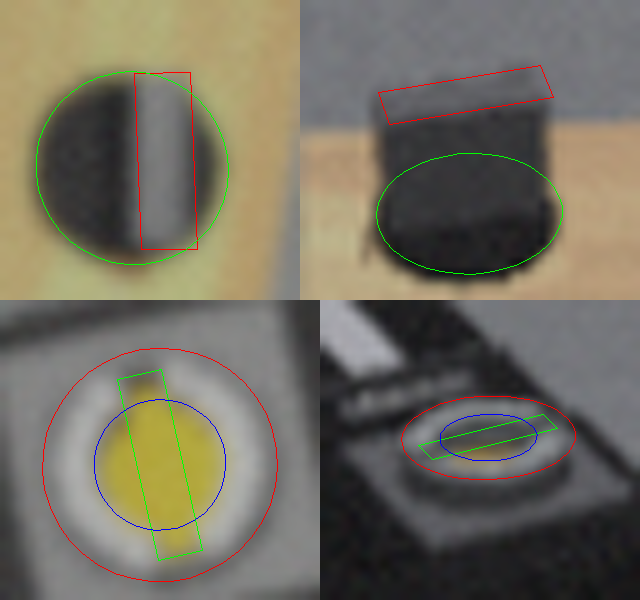

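The top overlays fit the plug at (0.4935,-0.2365) with the bar at about 0°, and the socket at (0.5515,0.067) with slots at 12.3°. The side view shifts the plug by only about 1-2 mm. I'll approach above the plug.

```bash
cat > d.py <<'E'
import sys
from h import *
# d.py x y z yaw : tool-axes shift and turn to a tool-down pose with tool x at yaw deg
x,y,z,yaw=map(float,sys.argv[1:5]); o=readout.get_obs()
C=R.from_quat(o["tool_rot"]); a=np.radians(yaw)/2; T=R.from_quat([np.cos(a),np.sin(a),0,0])
print("shift mm",(C.inv().apply(np.array([x,y,z])-o["eef_pos"])*1000).round(1),"turn",(C.inv()*T).as_rotvec().round(4))
print("pos",(o["eef_pos"]*1000).round(1),"F",o["ft_force"].round(1),"M",o["ft_torque"].round(2),"w",round(o["grip_width"]*1000,1),"j6",o["joint_pos"][5].round(2),"t",o["clock"])
E
python3 d.py .493 -.237 .16 180
```

```text
shift mm [-266.   223.4   77.5] turn [ 0.0259 -0.0136 -0.0708]
pos [ 212.8 -443.   235.7] F [-0.   0.3 -0.4] M [-0.02  0.02 -0.  ] w 85.7 j6 -1.05 t 1.85
```

```bash
python3 -m crank '0 0 0 0.026 -0.014 -0.071 -1; -0.027 0.0225 0.005 0 0 0 -1; -0.027 0.0225 0.005 0 0 0 -1; -0.027 0.0225 0.005 0 0 0 -1; -0.027 0.0225 0.005 0 0 0 -1; -0.027 0.0225 0.005 0 0 0 -1; -0.027 0.0225 0.005 0 0 0 -1; -0.027 0.0225 0.005 0 0 0 -1; -0.027 0.0225 0.005 0 0 0 -1; -0.027 0.0225 0.005 0 0 0 -1'; python3 d.py .493 -.237 .15 180
```

```text
clock: 2.68
eef_pos: [0.4579, -0.2359, 0.1849]
tool_rot: [0.004, 1.0, -0.0, -0.002]
ft_force: [0.4, -1.0, -0.2]
grip_width: 0.0855
shift mm [-35.3  -0.8  34.7] turn [-0.0001 -0.0047 -0.0089]
pos [ 457.9 -235.9  184.9] F [ 0.4 -1.  -0.2] M [-0.05 -0.04  0.  ] w 85.5 j6 -0.47 t 2.6833
```

```bash
python3 -m crank '-0.02 0 0 0 -0.005 -0.009 -1; -0.015 -0.001 0.01 0 0 0 -1; 0 0 0.03 0 0 0 -1; 0 0 0.03 0 0 0 -1; 0 0 0 0 0 0 -1'; python3 d.py .493 -.237 .062 180; python3 - <<'E'
from h import *
s=viewer.camera("side")[:,:,::-1]; cv2.imwrite("pics/s1.png",cv2.resize(s[190:280,270:370],None,fx=6,fy=6,interpolation=cv2.INTER_CUBIC))
E
```

```text
clock: 3.1
eef_pos: [0.5012, -0.2288, 0.1105]
tool_rot: [-0.007, 1.0, 0.001, 0.001]
ft_force: [-1.4, 0.5, -1.2]
grip_width: 0.0853
shift mm [ 8.4 -8.1 48.5] turn [0.0018 0.0022 0.0149]
pos [ 501.2 -228.8  110.5] F [-1.4  0.5 -1.2] M [ 0.06  0.11 -0.02] w 85.3 j6 -0.44 t 3.1
```

View pics/s1.png

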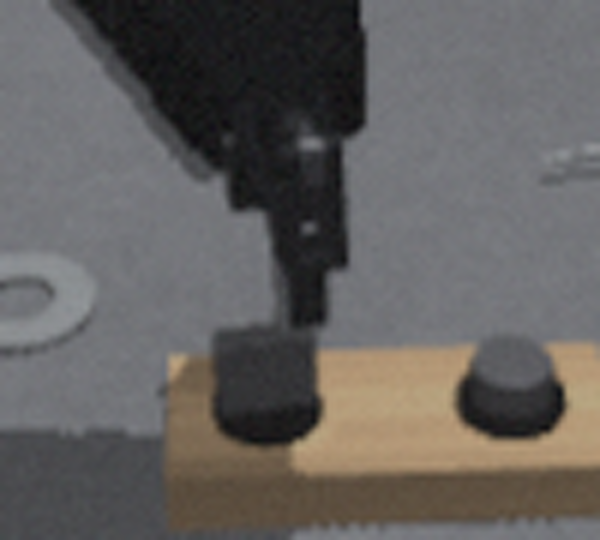

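The near finger is at about (308,320) in the crop and the bar's centre is at x≈266. That agrees with the measured 8 mm overshoot in x, so I'll correct it and descend.

```bash
python3 -m crank '0.008 -0.008 0 0 0 0.015 -1; 0 0 0 0 0 0 -1; 0 0 0 0 0 0 -1'; python3 d.py .493 -.237 .062 180
```

```text
clock: 3.4
eef_pos: [0.4939, -0.2391, 0.1159]
tool_rot: [0.001, 1.0, -0.0, 0.003]
ft_force: [0.5, -0.4, 1.0]
grip_width: 0.0855
shift mm [ 1.2  2.1 53.9] turn [-0.0003  0.0059 -0.0024]
pos [ 493.9 -239.1  115.9] F [ 0.5 -0.4  1. ] M [ 0.01 -0.01  0.02] w 85.5 j6 -0.45 t 3.4
```

```bash
python3 -m crank '0.001 0.002 0.018 0 0.006 0 -1; 0 0 0.018 0 0 0 -1; 0 0 0.014 0 0 0 -1; 0 0 0 0 0 0 -1; 0 0 0 0 0 0 -1'; python3 d.py .493 -.237 .062 180
```

```text
clock: 3.82
eef_pos: [0.4973, -0.2426, 0.0749]
tool_rot: [0.004, 1.0, -0.004, 0.008]
ft_force: [0.2, -0.0, 0.7]
grip_width: 0.0856
shift mm [ 4.5  5.7 12.8] turn [-0.0083  0.0163 -0.0081]
pos [ 497.3 -242.6   74.9] F [ 0.2 -0.   0.7] M [ 0.01 -0.   -0.08] w 85.6 j6 -0.45 t 3.8167
```

```bash
python3 -m crank '0.004 0.005 0.006 -0.008 0.016 -0.008 -1; 0 0 0.005 0 0 0 -1; 0 0 0 0 0 0 -1; 0 0 0 0 0 0 -1'; python3 d.py .493 -.237 .062 180
```

```text
clock: 4.15
eef_pos: [0.4953, -0.2389, 0.0676]
tool_rot: [0.0, 1.0, -0.001, 0.003]
ft_force: [-1.1, 0.7, 0.8]
grip_width: 0.0853
shift mm [2.3 1.9 5.6] turn [-0.0027  0.0054 -0.0005]
pos [ 495.3 -238.9   67.6] F [-1.1  0.7  0.8] M [ 0.03 -0.02  0.01] w 85.3 j6 -0.45 t 4.15
```

```bash
python3 -m crank '0.003 0.002 0.006 -0.003 0.006 0 -1; 0 0 0 0 0 0 0; 0 0 0 0 0 0 1; 0 0 0 0 0 0 1; 0 0 0 0 0 0 1; 0 0 0 0 0 0 1; 0 0 0 0 0 0 1; 0 0 0 0 0 0 1'; python3 d.py .493 -.237 .062 180
```

```text
clock: 4.82
eef_pos: [0.4927, -0.2367, 0.062]
tool_rot: [-0.0, 1.0, 0.0, 0.0]
ft_force: [-0.3, -0.2, 0.7]
grip_width: 0.0133
shift mm [-0.3 -0.3  0. ] turn [0.0002 0.0001 0.0001]
pos [ 492.7 -236.7   62. ] F [-0.3 -0.2  0.7] M [-0.13 -0.13  0.01] w 13.3 j6 -0.45 t 4.8167
```

Gripped, with an opening of 13.3 mm and low forces. Now the lift.

```bash
python3 -m crank '0 0 -0.008 0 0 0 1; 0 0 -0.01 0 0 0 1; 0 0 -0.01 0 0 0 1; 0 0 -0.01 0 0 0 1; 0 0 -0.015 0 0 0 1;0 0 -0.03 0 0 0 1; 0 0 -0.03 0 0 0 1; 0 0 0 0 0 0 1'; python3 d.py .5515 .067 .18 192.3
```

```text
clock: 5.48
eef_pos: [0.4905, -0.2359, 0.1826]
tool_rot: [0.0, 1.0, 0.001, -0.003]
ft_force: [0.5, -0.7, -1.2]
grip_width: 0.0131
shift mm [-61.  302.9   3. ] turn [ 0.0028 -0.005  -0.2147]
pos [ 490.5 -235.9  182.6] F [ 0.5 -0.7 -1.2] M [-0.06 -0.12 -0.01] w 13.1 j6 -0.45 t 5.4833
```

```bash
python3 -m crank '0 0 0 0.003 -0.005 -0.107 1; 0 0 0 0 0 -0.107 1; -0.0135 0.031 0 0 0 0 1; -0.0135 0.031 0 0 0 0 1; -0.0135 0.031 0 0 0 0 1; -0.0135 0.031 0 0 0 0 1; -0.0135 0.031 0 0 0 0 1; -0.0135 0.031 0 0 0 0 1; -0.0135 0.031 0 0 0 0 1; -0.0135 0.031 0 0 0 0 1;-0.008 0.018 0 0 0 0 1; 0 0 0 0 0 0 1; 0 0 0 0 0 0 1'; python3 d.py .5515 .067 .165 192.3
```

```text
clock: 6.57
eef_pos: [0.5475, 0.0578, 0.1924]
tool_rot: [-0.109, 0.994, -0.005, 0.006]
ft_force: [0.3, -0.2, -1.6]
grip_width: 0.0132
shift mm [-5.6  8.4 27.4] turn [-0.0112  0.0103  0.0039]
pos [547.5  57.8 192.4] F [ 0.3 -0.2 -1.6] M [-0.06  0.07  0.  ] w 13.2 j6 -0.11 t 6.5667
```

```bash
python3 -m crank '-0.0055 0.0085 0.01 -0.011 0.01 0.004 1; 0 0 0.012 0 0 0 1; 0 0 0 0 0 0 1; 0 0 0 0 0 0 1'; python3 d.py .5515 .067 .165 192.3;  python3 - <<'E'
from h import *
k=8;u,v,w,h=270,130,80,70
s=viewer.camera("side")[:,:,::-1].copy(); a=cv2.resize(s[v:v+h,u:u+w],None,fx=k,fy=k,interpolation=cv2.INTER_CUBIC)
o=readout.get_obs(); C=R.from_quat(o["tool_rot"]); th=np.linspace(0,6.28,40)
def loop(r,d,col):
    p=np.array([(proj("side",C.apply([r*np.cos(x),r*np.sin(x),d])+o["eef_pos"])-[u,v]+.5)*k for x in th]); cv2.polylines(a,[p.astype(int)],True,col,1)
loop(.025,.026,(0,255,0)); loop(.025,.032,(0,255,0)); loop(.015,.055,(0,0,255))
p=np.array([(proj("side",[.5515+.029*np.cos(x),.067+.029*np.sin(x),.086])-[u,v]+.5)*k for x in th]); cv2.polylines(a,[p.astype(int)],True,(255,0,0),1)
cv2.imwrite("pics/s2.png",a)
E
```

```text
clock: 6.9
eef_pos: [0.5513, 0.0662, 0.1697]
tool_rot: [-0.105, 0.994, 0.0, -0.0]
ft_force: [0.4, -0.2, -1.6]
grip_width: 0.0132
shift mm [-0.3  0.7  4.7] turn [ 0.0009 -0.0006 -0.0039]
pos [551.3  66.2 169.7] F [ 0.4 -0.2 -1.6] M [-0.02  0.02  0.01] w 13.2 j6 -0.09 t 6.9
```

View pics/s2.png

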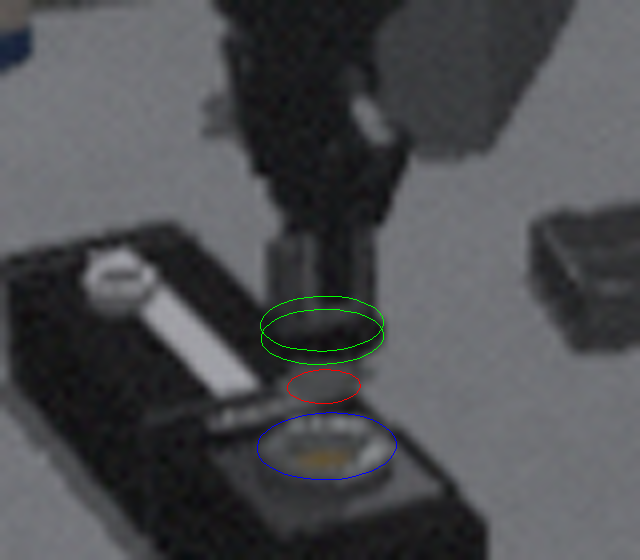

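The overlay matches the held plug (flange at about (322,330), collar at about (326,447)) to within about 1 mm. I'll descend carefully, watching the force.

```bash
python3 -m crank '0 0.001 0.012 0 0 -0.004 1; 0 0 0.008 0 0 0 1; 0 0 0 0 0 0 1; 0 0 0 0 0 0 1'; python3 d.py .5515 .067 .14 192.3
```

```text
clock: 7.28
eef_pos: [0.5515, 0.0645, 0.1498]
tool_rot: [-0.105, 0.995, 0.0, -0.0]
ft_force: [1.0, 0.3, -1.4]
grip_width: 0.0134
shift mm [-0.5  2.4  9.8] turn [ 0.0008 -0.0006 -0.0049]
pos [551.5  64.5 149.8] F [ 1.   0.3 -1.4] M [-0.07 -0.02  0.05] w 13.4 j6 -0.09 t 7.2833
```

```bash
python3 -m crank '-0.0005 0.003 0.004 0 0 -0.005 1; 0 0 0.002 0 0 0 1; 0 0 0 0 0 0 1; 0 0 0 0 0 0 1'; python3 d.py .5515 .067 .137 192.3
```

```text
clock: 7.62
eef_pos: [0.5521, 0.0674, 0.1447]
tool_rot: [-0.107, 0.994, 0.0, 0.001]
ft_force: [1.0, 1.2, -1.8]
grip_width: 0.0126
shift mm [ 0.7 -0.3  7.7] turn [ 0.0007  0.0013 -0.0006]
pos [552.1  67.4 144.7] F [ 1.   1.2 -1.8] M [0.01 0.   0.04] w 12.6 j6 -0.09 t 7.6167
```

```bash
python3 -m crank '0.0005 0 0.003 0 0.001 0 1; 0 0 0.003 0 0 0 1; 0 0 0.002 0 0 0 1; 0 0 0 0 0 0 1'; python3 d.py .5515 .067 .133 192.3
```

```text
clock: 7.95
eef_pos: [0.5515, 0.0675, 0.1367]
tool_rot: [-0.107, 0.994, 0.0, 0.0]
ft_force: [0.2, 0.3, -3.2]
grip_width: 0.0136
shift mm [ 0.1 -0.4  3.7] turn [ 0.0005  0.0008 -0.0002]
pos [551.5  67.5 136.7] F [ 0.2  0.3 -3.2] M [0.01 0.08 0.03] w 13.6 j6 -0.09 t 7.95
```

```bash
python3 -m crank '0 0 0.004 0 0 0 1; 0 0 0.004 0 0 0 1; 0 0 0 0 0 0 1'; python3 d.py .5515 .067 .118 192.3; python3 -m crank '0 0 0.003 0 0 0 1; 0 0 0.003 0 0 0 1; 0 0 0 0 0 0 1'; python3 d.py .5515 .067 .118 192.3
```

```text
clock: 8.2
eef_pos: [0.5511, 0.0674, 0.1277]
tool_rot: [-0.107, 0.994, 0.0, -0.0]
ft_force: [-0.9, 0.4, -1.2]
grip_width: 0.0138
shift mm [-0.3 -0.5  9.7] turn [ 0.0006 -0.     -0.0002]
pos [551.1  67.4 127.7] F [-0.9  0.4 -1.2] M [0.01 0.01 0.03] w 13.8 j6 -0.09 t 8.2
clock: 8.45
eef_pos: [0.5515, 0.0675, 0.1219]
tool_rot: [-0.107, 0.994, 0.0, 0.001]
ft_force: [-1.6, -0.6, 2.4]
grip_width: 0.013
shift mm [ 0.2 -0.5  3.9] turn [ 0.0004  0.0012 -0.0002]
pos [551.5  67.5 121.9] F [-1.6 -0.6  2.4] M [-0.05  0.47  0.01] w 13.0 j6 -0.09 t 8.45
```

The lugs are in the slots and the spring is engaging. I'll press on to flange contact.

```bash
python3 -m crank '0 0 0.003 0 0 0 1; 0 0 0.002 0 0 0 1; 0 0 0 0 0 0 1'; python3 d.py .5515 .067 .118 192.3; python3 -m crank '0 0 0.0015 0 0 0 1; 0 0 0.0015 0 0 0 1'; python3 d.py .5515 .067 .118 192.3
```

```text
clock: 8.7
eef_pos: [0.5515, 0.0675, 0.1183]
tool_rot: [-0.107, 0.994, 0.0, 0.001]
ft_force: [-2.5, 0.9, 3.6]
grip_width: 0.0132
shift mm [ 0.2 -0.5  0.3] turn [ 0.0004  0.0024 -0.0002]
pos [551.5  67.5 118.3] F [-2.5  0.9  3.6] M [-0.07  0.63  0.02] w 13.2 j6 -0.09 t 8.7
clock: 8.87
eef_pos: [0.5516, 0.0675, 0.118]
tool_rot: [-0.107, 0.994, 0.0, 0.002]
ft_force: [-5.4, -1.3, 13.8]
grip_width: 0.0134
shift mm [ 0.2 -0.5 -0. ] turn [ 0.0002  0.004  -0.0002]
pos [551.6  67.5 118. ] F [-5.4 -1.3 13.8] M [-0.21  1.4  -0.03] w 13.4 j6 -0.09 t 8.8667
```

Flange contact shows at z = 0.118 m with a 14 N push, as predicted. Now I'll turn clockwise while keeping a light downward push.

```bash
python3 -m crank '0 0 0.001 0 0.004 0.08 1; 0 0 0.001 0 0 0.08 1; 0 0 0.001 0 0 0.08 1; 0 0 0.001 0 0 0.08 1'; python3 d.py .5515 .067 .118 112.3
```

```text
clock: 9.2
eef_pos: [0.5519, 0.0679, 0.118]
tool_rot: [0.059, 0.998, 0.001, 0.002]
ft_force: [-4.4, -0.0, 7.8]
grip_width: 0.0129
shift mm [ 0.3 -0.9  0. ] turn [0.0032 0.0022 1.0643]
pos [551.9  67.9 118. ] F [-4.4 -0.   7.8] M [-0.19  1.05  0.12] w 12.9 j6 0.24 t 9.2
```

```bash
python3 -m crank '0.0003 -0.0003 0.001 0.003 0.002 0.09 1; 0 0 0.001 0 0 0.09 1; 0 0 0.001 0 0 0.09 1; 0 0 0.001 0 0 0.09 1; 0 0 0.001 0 0 0.09 1; 0 0 0.001 0 0 0.09 1'; python3 d.py .5515 .067 .118 112.3
```

```text
clock: 9.7
eef_pos: [0.5518, 0.0678, 0.1181]
tool_rot: [0.334, 0.942, 0.0, 0.003]
ft_force: [-2.8, -1.4, 8.2]
grip_width: 0.0133
shift mm [-0.3 -0.8  0.1] turn [0.0042 0.0046 0.4998]
pos [551.8  67.8 118.1] F [-2.8 -1.4  8.2] M [-0.1   1.03  0.12] w 13.3 j6 0.81 t 9.7
```

```bash
python3 -m crank '0 -0.0003 0.001 0.003 0.003 0.09 1; 0 0 0.001 0 0 0.09 1; 0 0 0.001 0 0 0.09 1; 0 0 0.001 0 0 0.08 1; 0 0 0.001 0 0 0.05 1; 0 0 0.001 0 0 0.03 1'; python3 d.py .5515 .067 .118 112.3
```

```text
clock: 10.2
eef_pos: [0.5517, 0.0678, 0.1181]
tool_rot: [0.536, 0.844, 0.001, 0.003]
ft_force: [-4.0, -1.2, 7.6]
grip_width: 0.0133
shift mm [-0.6 -0.5  0.1] turn [0.0053 0.0037 0.0493]
pos [551.7  67.8 118.1] F [-4.  -1.2  7.6] M [-0.17  0.98  0.32] w 13.3 j6 1.26 t 10.2
```

```bash
python3 -m crank '0 0 0.0012 0 0 0.04 1; 0 0 0.0012 0 0 0.04 1; 0 0 0.0012 0 0 0.04 1'; python3 d.py .5515 .067 .118 112.3; python3 -m crank '0 0 0.0012 0 0 0.05 1; 0 0 0.0012 0 0 0.05 1'; python3 d.py .5515 .067 .118 112.3
```

```text
clock: 10.45
eef_pos: [0.5516, 0.0677, 0.1181]
tool_rot: [0.588, 0.809, 0.002, 0.004]
ft_force: [-5.1, -0.9, 9.2]
grip_width: 0.0135
shift mm [-0.7 -0.3  0.1] turn [ 0.0077  0.0044 -0.0744]
pos [551.6  67.7 118.1] F [-5.1 -0.9  9.2] M [-0.16  1.14  0.21] w 13.5 j6 1.38 t 10.45
clock: 10.62
eef_pos: [0.5516, 0.0677, 0.1181]
tool_rot: [0.628, 0.778, 0.003, 0.005]
ft_force: [-3.2, -1.4, 8.3]
grip_width: 0.0133
shift mm [-0.7 -0.3  0.1] turn [ 0.0095  0.0048 -0.1759]
pos [551.6  67.7 118.1] F [-3.2 -1.4  8.3] M [-0.23  1.11  1.16] w 13.3 j6 1.48 t 10.6167
```

Torque jumped from 0.2 to 1.16 N m, which should be the stop. I'll confirm with one more firm row and a view.

```bash
python3 -m crank '0 0 0.0015 0 0 0.03 1; 0 0 0.0015 0 0 0.03 1'; python3 d.py .5515 .067 .118 112.3; python3 - <<'E'
from h import *
s=viewer.camera("side")[:,:,::-1]; t=viewer.camera("top")[:,:,::-1]
a=cv2.resize(s[130:205,270:350],None,fx=7,fy=7,interpolation=cv2.INTER_CUBIC)[:520]
cv2.imwrite("pics/f.png",cv2.convertScaleAbs(a,alpha=1.8)); cv2.imwrite("pics/ft.png",t)
E
python3 d.py .5515 .067 .118 112.3
```

```text
clock: 10.78
eef_pos: [0.5517, 0.0678, 0.1182]
tool_rot: [0.649, 0.761, 0.003, 0.006]
ft_force: [-4.9, -1.3, 11.0]
grip_width: 0.0133
shift mm [-0.8 -0.4  0.2] turn [ 0.0117  0.0061 -0.2311]
pos [551.7  67.8 118.2] F [-4.9 -1.3 11. ] M [-0.41  1.34  1.71] w 13.3 j6 1.54 t 10.7833
shift mm [-0.7 -0.3  0.1] turn [ 0.0116  0.0062 -0.2301]
pos [551.7  67.8 118.1] F [-4.4 -1.5 10.5] M [-0.41  1.31  1.59] w 13.0 j6 1.54 t 10.8833
```

View pics/f.png

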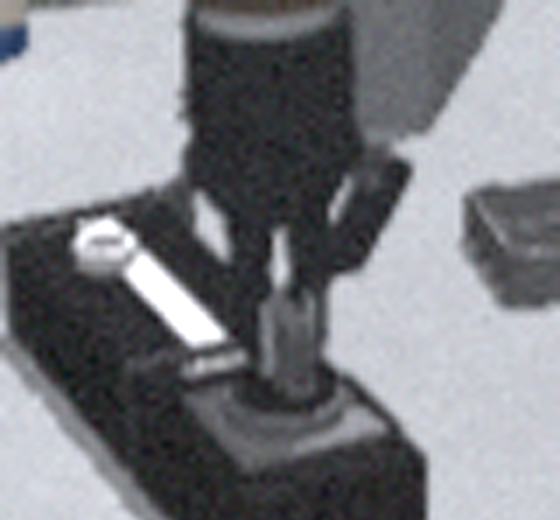

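View pics/ft.png

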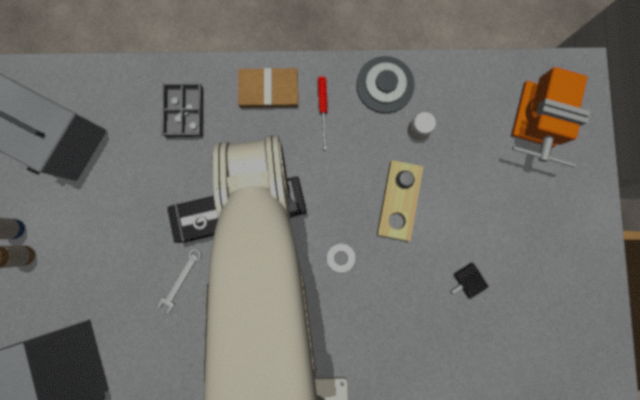

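The plug is seated with its flange on the collar at about (285,390) in the crop. It is still gripped, and everything else is where it was. I'll check that the hold is stable by letting camera time pass, then hand in.

```bash
python3 -c "
from h import *
for i in range(20): viewer.camera('side')
"; python3 d.py .5515 .067 .118 112.3
```

```text
shift mm [-0.7 -0.4  0.2] turn [ 0.0116  0.0062 -0.2297]
pos [551.7  67.8 118.2] F [-4.7 -0.5  9.6] M [-0.36  1.28  1.54] w 13.3 j6 1.54 t 11.8833
```

Steady over 1 s. Handing in.

```bash
python3 -c "
from workcell import order
print(order.job_done())"; python3 d.py .5515 .067 .118 112.3
```

```text
the job is handed in; nothing more can be done
None
the job is handed in; nothing more can be done
```

The test plug is in the battery socket, pressed down until its flange sits on the collar and turned clockwise to the stop. I handed the job in with the gripper still holding it there, at about 12 s of the 45 s allowed.

**Last checks, over a 1 s hold before handing in:**
- **Seated:** the TCP stayed at z = 0.118 m, the height predicted for the flange on the collar. The push was about 10 N at the sensor, roughly 11 N with the plug's weight added, which is more than the spring's 7.5 N.
- **Turned:** the torque held at about 1.5 N m, far above the return spring's 0.15 N m, so the plug is against the stop.
- **Gripped:** the opening stayed at about 13 mm on the 14 mm bar.
- **Everything else:** nothing else had visibly moved in the final top view. The arm hid part of the pack, so I couldn't see all of it.

**Does not quite agree:** the tool turned about 1.63 rad, against the stop's 1.4 rad. I put this down to play in the slots and give in the grip, because the torque rose sharply at the end. I did not measure the rotor's angle directly. A side moment of about 1.3 N m and about 5 N of side force also remained, from a slight misalignment.

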